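# Draw the brass plug from the bearing housing with the pull hook

### The arm

A 7-joint arm with a two-finger parallel gripper is mounted at the origin on a cart in front of the work surface, level with it; the furniture and walls round the work are solid. World frame = base frame: x ahead of the robot, y to its left, z up, the work surface at z = 0. Lengths are in m, angles in rad, forces in N, time in s.
With the tool pointing down it reaches from about 0.4 to 0.85 m from the base axis. Payload 10.4 kg.
Tool frame: the origin (TCP) lies at the very end of the fingers, on their centre line; the grasp point (between the pads) lies 19 mm behind it (env.pinch_z is the distance from the TCP to the grasp point, in m); z points along the fingers, y is the direction in which the jaws open and shut (so a half turn about z gives the same grasp; the last joint's range is limited). The gripper opens to 85 mm and grips with 20 to 120 N. Pads are 22 mm wide; open, the fingers measure 114 mm over their backs; the gripper's body (76 mm by 85 mm) begins 54 mm behind the grasp point. The pads swing forward as they close: fully open they stand 13 mm farther back than shut.
Start: joints at [1.267, 0.332, -0.065, 1.46, 0.022, 1.35, -0.088], TCP at [0.173, -0.601, 0.231] pointing down, gripper open.
Joint ranges: [-2.6, 2.6], [-0.5, 2.12], [-1.47, 1.34], [0.16, 2.42], [-1.27, 4.41], [0.06, 2.06], [-2.6, 2.6]. Speed limits (rad/s): [2.22, 2.22, 2.79, 2.79, 3.14, 3.14, 3.14].

### API

Orientations are given as a unit quaternion [x, y, z, w].
In Python, from workcell import env, imaging gives the robot as it stands.
- The arm moves only by the tool send_rows, never from a script. Its argument "deltas" is text: rows parted by semicolons, each of 7 numbers parted by spaces: the opening, from 0 (shut) to 1 (fully open), then the shift along the tool's x, y, z in mm, then the turn, a rotation vector about the tool's x, y, z in degrees. In form: jaw tx ty tz wx wy wz; .... A call has 1 to 8 rows; each row is the pose to reach, as a shift and turn from the pose commanded when the call began, along the tool's axes at that moment; what a row does not reach only later rows make up. A row lasts 1/12 s, in which the tool goes at most 41.7 mm and 7.16 degrees, less where a joint would pass 70% of its speed; a pose out of reach is approached as far as the arm can. A call with a gripper value outside its range is refused whole. The fingers move at their own pace and stop on an object; "squeeze" is the grip in N (left out, the last holds). Time passes only in rows, so rows that repeat a pose let the fingers close. It gives the time, the measured TCP pose, the force and the opening at its end, in the units of the state.
- env.read_state(): the state, without advancing time (a new reading comes with each control period).
- imaging.get_image(name): name is "scene" or "top" or "wrist"; returns a dict with "pixels" (400x640x3 uint8, red, green, blue), "vertical_fov" (degrees; the focal length in pixels is half the picture's height over the tangent of half this angle, whatever the lens; pixels are square), "cx", "cy" (the principal point, pixels), "dist" ([k1, k2, p1, p2, k3] as OpenCV has them; the pictures are not rectified), "extrinsics" (4x4, takes a point from world to camera coordinates); the wrist camera has in their place "T_tool_cam" (4x4, takes a point from camera to tool coordinates, whose origin is the TCP and whose axes are the flange's). Camera axes: x right, y up, looking along -z (the intrinsics and any distortion apply to the point x, -y, -z); pixel columns grow to the right and rows downward; lengths in m; the calibration is good to about 2 mm. A picture is of the moment at which its call begins: read the wrist's pose just before it. There is no depth.
- env.sign_off(): hands the job in, once; it reports no verdict.
The state is a dict: "time_s": time; "qpos": joint angles; "qd": joint speeds; "tau": joint torques, N m; "position": TCP position; "tool_rot": TCP orientation; "contact_force": force on the tool from outside, world axes, zero at the start; "ft_torque": the same for the moment, N m; "width": finger opening in m.
Only numpy, scipy, OpenCV 4.12 (cv2) and the standard library are available. Lean on these libraries where they do the work, as an engineer would, in place of code of your own. Each camera call takes 0.05 s, during which the arm holds its last target.

### The job

Take the pull hook from its stand by the wooden handle, hook the wire loop of the brass plug that sits deep in the bore of the square housing (not the round one) and draw the plug up out of the bore. Stand the plug gently upright, near the middle of the round rubber pad on the hook's stand, unhook it, and hang the hook back in its fork. Only the hook may touch the plug, never the gripper's fingers.

Things in the scene. Friction and masses are not known exactly. Their poses are not given: they have to be found in the camera images.
- hook_handle (a point): Centre of the pull hook's upright wooden handle, 30 (hook's x) x 20 (y) x 60 mm high (z -32..28); loose, 0.13 kg, z up. Steel collar 48 mm across below it, its underside 38 mm below this point, rests on the fork. A 6 mm rod runs on down the axis to a J: level bottom (mid-line 123 mm below this point) 15 mm along +x, tip turned up 10 mm. J spans x -3..18, its top 110 below; pocket at x = 7.5.
- plug: Loose brass disc, 68 mm across, 16 thick, 0.22 kg, on the floor of the square housing's bore; origin centre of underside, z up. A rigid round-topped loop of 5 mm wire stands across its middle in its own y-z plane: hook it along its x, from either side. Opening: y -17..17 mm low down, z from 16 to 50 at the middle (top outside 55). Lifted by the loop's top it hangs upright.
- housing: Square grey cast-iron bearing housing, fixed, 104 x 104 x 100 mm high, small bolt lugs at the foot's corners; origin centre of underside, z up. Round bore in the middle of its top, 80 mm across, 96 deep (floor at z = 4 mm), open upward. The round housing near it also has a plug with a loop, but seized: not part of the job.
- stand: Hook's stand, fixed: wooden board 130 (x) x 220 (y) x 10 mm; origin centre of underside, z up. Round black pad, 88 mm across, at x 0, y -55, top z = 12. Steel hanger at y +55: post at x 50, two fork arms along x (-28..52), 12 wide, 26 apart, top z = 110 (highest). The hook hangs by its collar near x 0, y 55, J along +x or -x, and goes straight up out of the fork and straight down into it.
Things that resemble listed ones, but are neither listed nor needed, are in the scene too. What is shaped like the housing but blue is not meant.

How it is judged:
By the outcome, as a careful person would: the job done as asked, in the order asked, and still so for the second after the job is handed in, with the robot touching nothing.
It also fails if it takes over 54 s, if anything falls off the work surface, if the arm or the gripper's body presses on something with over 40 N, if the wrist force passes 120 N, or if a joint passes its speed limit or range.

## Working session

There is one attempt and no reset: what is moved stays moved. The work goes in short steps, Python scripts to look and compute and a tool call to move; the robot and the scene stay as the last step left them, time stands still between calls to the robot, and variables do not carry over. Pictures are saved under pics/ and viewed, and the job is handed in when it is done.

Besides the shell and the picture viewer there is one more tool, called after "Emit:" as name(argument=value, ...) on one line, values as JSON. send_rows: Moves the arm, as the interface text tells. Its arguments: {"type":"object","properties":{"deltas":{"type":"string"},"squeeze":{"type":"number"}},"required":["deltas"]}

```bash
ls -la; mkdir -p pics; cat > look.py <<'E'
import sys,cv2,json,pickle
from workcell import env, imaging
def snap(name,out):
    st=env.read_state()
    im=imaging.get_image(name)
    pickle.dump((st,im),open(f'pics/{out}.pkl','wb'))
    cv2.imwrite(f'pics/{out}.png',im['pixels'][:,:,::-1])
    return st,im
if __name__=='__main__':
    for a in sys.argv[1:]:
        n,o=a.split(':')
        st,im=snap(n,o)
        print(n,st['time_s'],[(k,im[k]) for k in im if k!='pixels'])
E
python3 look.py scene:s0 top:t0 wrist:w0; python3 -c "
from workcell import env
print(env.read_state())"
```

```text
total 12
drwxr-xr-x  3 agent agent 4096 Dec  6 18:11 .
drwxr-xr-x 23 root  root  4096 Dec  6 18:11 ..
drwxr-xr-x  2 agent agent 4096 Dec  6 18:11 pics
scene 0.0 [('vertical_fov', 43.143220913474664), ('cx', 320.39543879814835), ('cy', 206.2388032254207), ('dist', array([-0.11788721,  0.        ,  0.        ,  0.        ,  0.        ])), ('extrinsics', array([[ 0.55187701, -0.83381842,  0.01336461, -0.00225054],
       [ 0.60532671,  0.41156614,  0.68131702, -0.54114357],
       [-0.5735951 , -0.36791324,  0.73186645, -0.74495496],
       [ 0.        ,  0.        ,  0.        ,  1.        ]]))]
top 0.05 [('vertical_fov', 57.55665167690177), ('cx', 318.78250195941143), ('cy', 202.54913802081256), ('dist', array([-0.04443694,  0.        ,  0.        ,  0.        ,  0.        ])), ('extrinsics', array([[-0.00716402, -0.99995418, -0.00634865,  0.37061607],
       [ 0.97760058, -0.00833908,  0.21030353, -0.5429601 ],
       [-0.21034683, -0.00469982,  0.97761553, -0.84201979],
       [ 0.        ,  0.        ,  0.        ,  1.        ]]))]
wrist 0.1 [('vertical_fov', 62.25245539278787), ('
[... 479 characters left out ...]
00e+00]]))]
{'time_s': 0.15, 'qpos': array([ 1.26738074,  0.33272731, -0.06471043,  1.46073847,  0.02160776,
        1.34990736, -0.08847926]), 'qd': array([-0.00035265, -0.00160898, -0.00091558, -0.00239661,  0.00130491,
        0.00108935,  0.00107237]), 'tau': array([ 8.27452204e-04, -6.25825095e+01,  4.93055186e-02, -3.91850424e+01,
        1.63654704e-02,  7.46479025e-03,  5.54600138e-05]), 'position': array([ 0.17313715, -0.6002455 ,  0.2307031 ]), 'tool_rot': array([ 9.90155433e-01,  1.39971155e-01, -1.00992226e-04, -5.32910402e-04]), 'contact_force': array([0.5316238 , 0.61316805, 0.37468688]), 'ft_torque': array([ 0.02815176, -0.02349846, -0.00811814]), 'width': 0.08556068323190812}
```

View pics/s0.png

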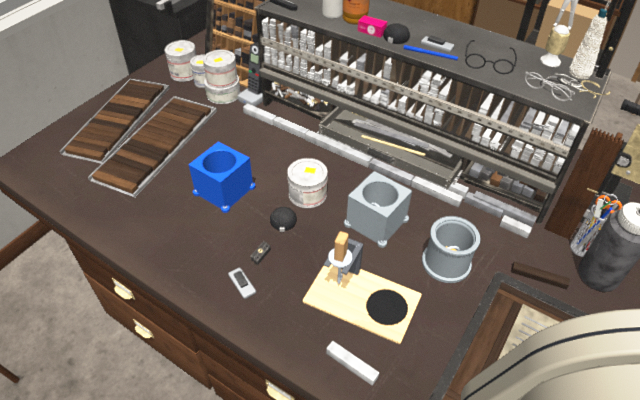

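View pics/t0.png

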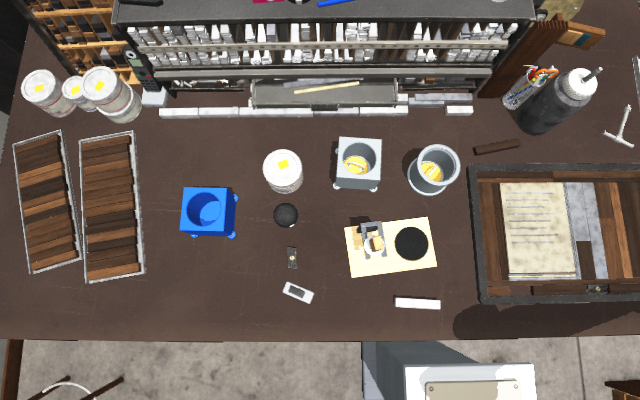

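View pics/w0.png

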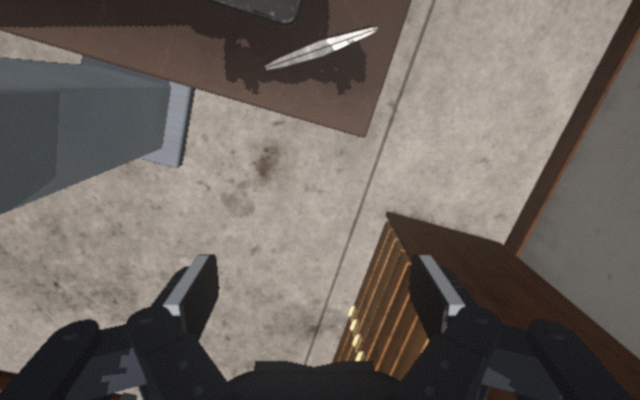

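```bash
cat > geo.py <<'E'
import pickle,cv2,numpy as np
from scipy.spatial.transform import Rotation as R
def load(o): return pickle.load(open(f'pics/{o}.pkl','rb'))
def K(im):
    f=200/np.tan(np.radians(im['vertical_fov'])/2)
    return np.array([[f,0,im['cx']],[0,f,im['cy']],[0,0,1.]])
def cam(st,im):
    # returns world->camCV R,t
    if 'extrinsics' in im: E=im['extrinsics']
    else:
        T=np.eye(4);T[:3,:3]=R.from_quat(st['tool_rot']).as_matrix();T[:3,3]=st['position']
        E=np.linalg.inv(T@im['T_tool_cam'])
    F=np.diag([1,-1,-1.,1]); return F@E
def ray(o,px):
    st,im=load(o);E=cam(st,im)
    n=cv2.undistortPoints(np.array(px,float).reshape(-1,1,2),K(im),im['dist']).reshape(-1,2)
    d=np.c_[n,np.ones(len(n))]@E[:3,:3]; d/=np.linalg.norm(d,axis=1)[:,None]
    c=-E[:3,:3].T@E[:3,3]; return c,d
def plane(o,px,z):
    c,d=ray(o,px); return c+d*((z-c[2])/d[:,2])[:,None]
def proj(o,P):
    st,im=load(o);E=cam(st,im)
    P=np.array(P,float).reshape(-1,3)
    return cv2.projectPoints(P,cv2.Rodrigues(E[:3,:3])[0],E[:3,3],K(im),im['dist'])[0].reshape(-1,2)
def tri(obs):
    A=np.zeros((3,3));b=np.zeros(3);L=[]
    for o,p in obs:
        c,d=ray(o,[p]);d=d[0];M=np.eye(3)-np.outer(d,d);A+=M;b+=M@c;L.append((c,d))
    X=np.linalg.solve(A,b); return X,[np.linalg.norm(np.cross(X-c,d)) for c,d in L]
def crop(o,x0,y0,x1,y1,s,out):
    a=load(o)[1]['pixels'][y0:y1,x0:x1,::-1]
    cv2.imwrite(f'pics/{out}.png',cv2.resize(a,None,fx=s,fy=s,interpolation=cv2.INTER_CUBIC))
E
python3 - <<'E'
from geo import *
crop('t0',325,125,475,285,5,'t0c'); crop('s0',295,165,495,345,4,'s0c')
print(plane('t0',[(373,243),(411,244),(359,163),(432,170),(420,380)],0.05), plane('t0',[(411,244)],0.012))
E
```

```text
[[0.44558585 0.23469651 0.05      ]
 [0.44222965 0.14176359 0.05      ]
 [0.6504545  0.26269057 0.05      ]
 [0.63037705 0.07647626 0.05      ]
 [0.13045596 0.13775491 0.05      ]] [[0.44589817 0.13235231 0.012     ]]
```

View pics/t0c.png

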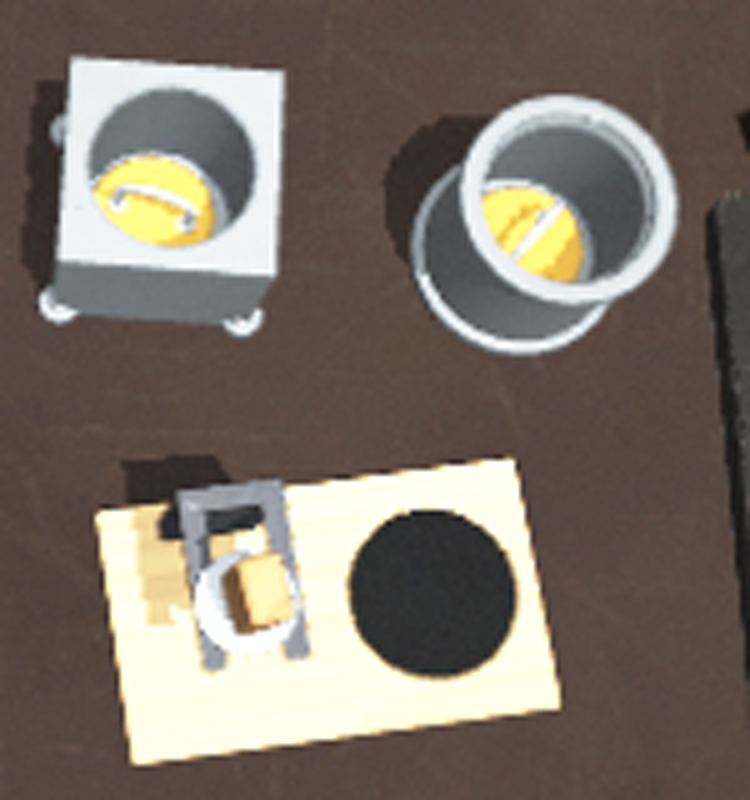

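View pics/s0c.png

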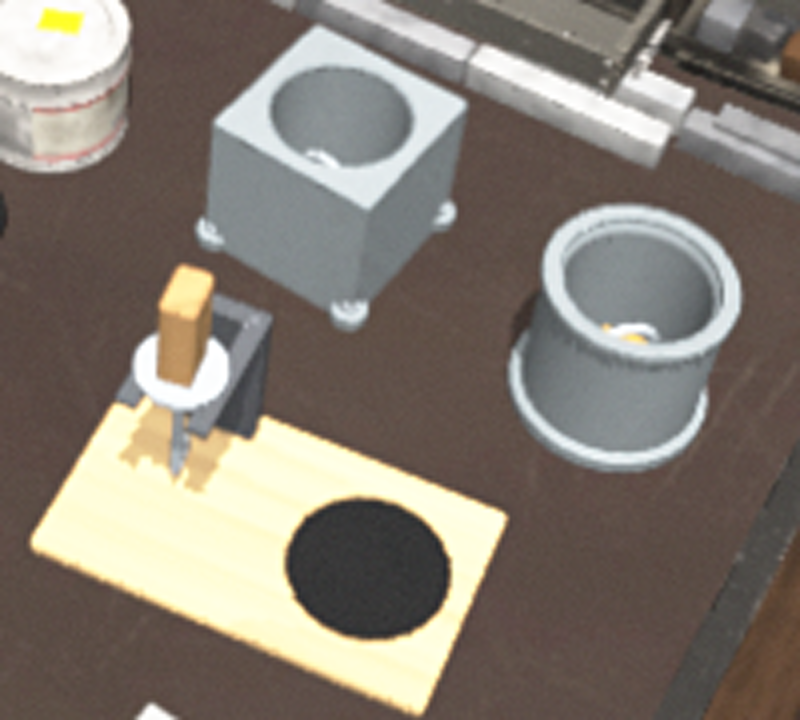

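```bash
python3 - <<'E'
from geo import *
t=lambda *a:[(325+x/5-.4,125+y/5-.4) for x,y in a]
s=lambda *a:[(295+x/4-.4,165+y/4-.4) for x,y in a]
np.set_printoptions(precision=4,suppress=True)
h=plane('t0',t((72,58),(285,70),(275,275),(58,262)),.1);print('housing',h,h.mean(0))
h=plane('s0',s((320,28),(467,103),(367,210),(215,122)),.1);print('housing S',h.mean(0))
h=plane('t0',t((97,512),(513,458),(561,709),(132,765)),.01);print('stand',h,h.mean(0))
h=plane('s0',s((507,517),(420,715),(32,543)),.01);print('stand S',h,(h[0]+h[2])/2)
print('pad',plane('t0',t((433,593)),.012),plane('s0',s((369,567)),.012))
print('loopfeet',plane('t0',t((118,203),(187,221)),.02))
h=plane('t0',t((95,165),(250,165),(172,90),(172,247)),.1);print('bore',h,)
print('handle',plane('t0',t((270,590)),.176),tri([('t0',t((270,590))[0]),('s0',s((190,275))[0])]))
E
```

```text
housing [[0.7034 0.3153 0.1   ]
 [0.6963 0.2107 0.1   ]
 [0.5919 0.2203 0.1   ]
 [0.5992 0.324  0.1   ]] [0.6477 0.2676 0.1   ]
housing S [0.6495 0.2666 0.1   ]
stand [[0.4914 0.3021 0.01  ]
 [0.5177 0.0854 0.01  ]
 [0.3888 0.0696 0.01  ]
 [0.3634 0.2873 0.01  ]] [0.4403 0.1861 0.01  ]
stand S [[0.5185 0.0834 0.01  ]
 [0.3897 0.068  0.01  ]
 [0.3652 0.2838 0.01  ]] [0.4419 0.1836 0.01  ]
pad [[0.4479 0.1317 0.012 ]] [[0.4494 0.1297 0.012 ]]
loopfeet [[0.6545 0.2881 0.02  ]
 [0.6443 0.2519 0.02  ]]
bore [[0.648  0.3052 0.1   ]
 [0.6474 0.23   0.1   ]
 [0.6863 0.2666 0.1   ]
 [0.6063 0.2691 0.1   ]]
handle [[0.4337 0.241  0.176 ]] (array([0.4339, 0.2413, 0.188 ]), [np.float64(0.002086851551850053), np.float64(0.0020868515518499835)])
```

```bash
cat > go.py <<'E'
import sys,numpy as np
from scipy.spatial.transform import Rotation as R
from workcell import env
# usage: go.py x y z yawdeg  (target TCP, tool x yaw) -> delta in tool axes
st=env.read_state(); Rc=R.from_quat(st['tool_rot']); M=Rc.as_matrix(); p=st['position']
cur=np.degrees(np.arctan2(M[1,0],M[0,0]))
a=sys.argv[1:]
print('t %.2f pos %s yaw %.2f tilt %.2f w %.4f F %s T %s'%(st['time_s'],np.round(p,4),cur,np.degrees(np.arccos(-M[2,2])),st['width'],np.round(st['contact_force'],1),np.round(st['ft_torque'],2)))
for i in range(0,len(a),4):
    x,y,z,yw=map(float,a[i:i+4])
    d=M.T@(np.array([x,y,z])-p)*1000
    t=np.radians(yw); Rt=R.from_matrix(np.array([[np.cos(t),np.sin(t),0],[np.sin(t),-np.cos(t),0],[0,0,-1]]))
    w=(Rc.inv()*Rt).as_rotvec(degrees=True)
    print('delta mm',np.round(d,1),'rot',np.round(w,2),'rows',np.ceil(max(np.linalg.norm(d)/41.7,np.linalg.norm(w)/7.16)))
E
python3 go.py 0.5 -0.2 0.42 12  0.68 0.25 0.38 6.8
```

```text
t 0.15 pos [ 0.1731 -0.6002  0.2307] yaw 16.09 tilt 0.06 w 0.0856 F [0.5 0.6 0.4] T [ 0.03 -0.02 -0.01]
delta mm [ 425.  -294.2 -189. ] rot [-0.06  0.01  4.09] rows 14.0
delta mm [ 722.7 -676.6 -148.6] rot [-0.06  0.01  9.29] rows 25.0
```

Emit:
send_rows(deltas="1 425 -294 -189 0 0 4; 1 425 -294 -189 0 0 4; 1 425 -294 -189 0 0 4; 1 425 -294 -189 0 0 4; 1 425 -294 -189 0 0 4; 1 425 -294 -189 0 0 4; 1 425 -294 -189 0 0 4; 1 425 -294 -189 0 0 4")

```text
time_s: 0.82
position: [0.3719, -0.3563, 0.3465]
tool_rot: [0.994, 0.105, -0.0, 0.0]
contact_force: [1.0, -1.2, -0.5]
width: 0.0852
```

```bash
python3 go.py 0.5 -0.2 0.42 12  0.68 0.25 0.38 6.8
```

```text
t 0.82 pos [ 0.3719 -0.3563  0.3465] yaw 12.08 tilt 0.02 w 0.0852 F [ 1.  -1.2 -0.5] T [-0.05 -0.06 -0.01]
delta mm [ 157.9 -126.   -73.6] rot [0.02 0.01 0.08] rows 6.0
delta mm [ 428.1 -528.4  -33.7] rot [0.02 0.01 5.28] rows 17.0
```

Emit:
send_rows(deltas="1 428 -528 -50 0 0 5.3; 1 428 -528 -50 0 0 5.3; 1 428 -528 -50 0 0 5.3; 1 428 -528 -50 0 0 5.3; 1 428 -528 -50 0 0 5.3; 1 428 -528 -50 0 0 5.3; 1 428 -528 -50 0 0 5.3; 1 428 -528 -50 0 0 5.3")

```text
time_s: 1.48
position: [0.5222, -0.0598, 0.3705]
tool_rot: [0.998, 0.059, 0.0, 0.0]
contact_force: [0.2, 0.0, -0.6]
width: 0.0853
```

```bash
python3 go.py   0.68 0.25 0.38 6.8
```

```text
t 1.48 pos [ 0.5222 -0.0598  0.3705] yaw 6.77 tilt 0.03 w 0.0853 F [ 0.2  0.  -0.6] T [-0.02 -0.03 -0.03]
delta mm [ 193.2 -289.1   -9.6] rot [ 0.03 -0.02 -0.03] rows 9.0
```

Emit:
send_rows(deltas="1 190 -289 -10 0 0 0; 1 190 -289 -10 0 0 0; 1 190 -289 -10 0 0 0; 1 190 -289 -10 0 0 0; 1 190 -289 -10 0 0 0; 1 190 -289 -10 0 0 0; 1 190 -289 -10 0 0 0; 1 190 -289 -10 0 0 0")

```text
time_s: 2.15
position: [0.6714, 0.2378, 0.3793]
tool_rot: [0.998, 0.059, -0.0, 0.0]
contact_force: [0.8, -0.5, 0.8]
width: 0.0855
```

Emit:
send_rows(deltas="1 0 0 0 0 0 0; 1 0 0 0 0 0 0; 1 0 0 0 0 0 0")

```text
time_s: 2.4
position: [0.6707, 0.2364, 0.3793]
tool_rot: [0.998, 0.059, -0.0, 0.0]
contact_force: [0.5, -0.1, 0.9]
width: 0.085
```

```bash
python3 look.py wrist:w1 | cut -c1-20; python3 go.py   0.47 0.235 0.38 6.8
```

```text
wrist 2.4 [('vertica
         7.82430990e
       [ 9.99998922e
        -6.33530962e
       [-1.45209345e
        -1.43487189e
       [ 0.00000000e
         1.00000000e
t 2.45 pos [0.6709 0.2352 0.3802] yaw 6.72 tilt 0.05 w 0.0857 F [0.8 0.7 1.1] T [-0.02 -0.02  0.  ]
delta mm [-1.995e+02 -2.320e+01  1.000e-01] rot [ 0.04 -0.03 -0.08] rows 5.0
```

View pics/w1.png

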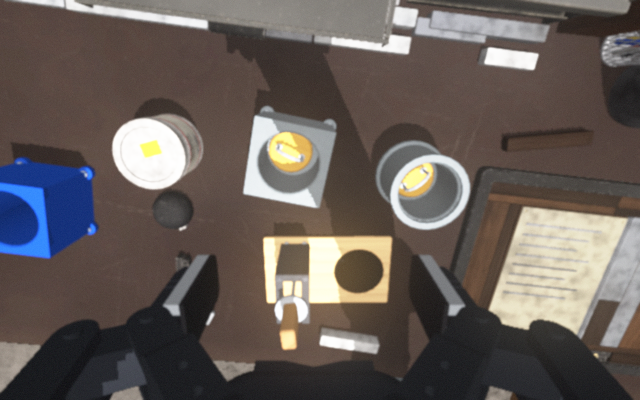

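```bash
python3 - <<'E'
from geo import *
crop('w1',240,100,345,215,7,'w1a')
crop('w1',255,225,400,355,5,'w1b')
E
```

```text
(no output)
```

View pics/w1a.png

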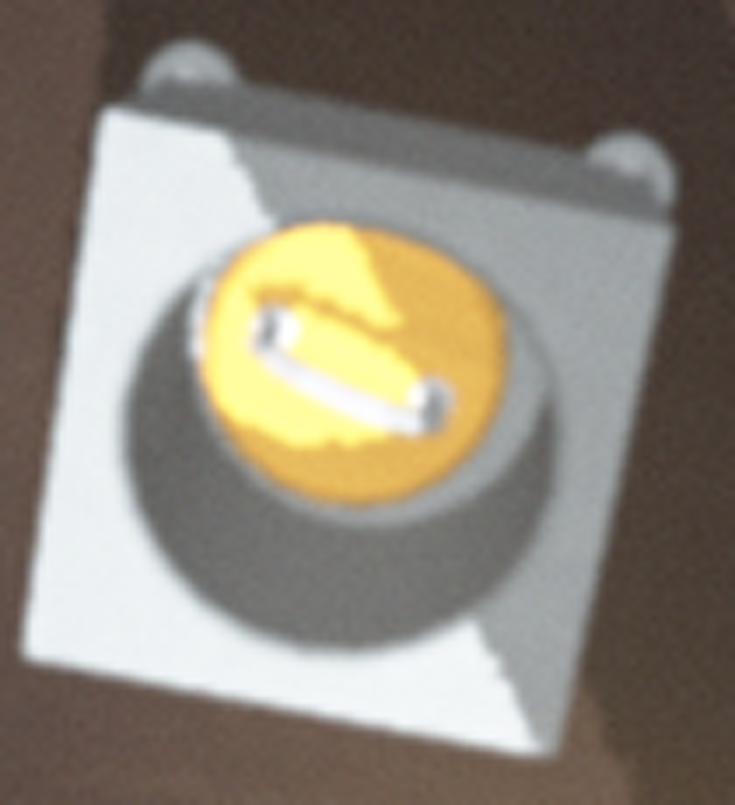

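View pics/w1b.png

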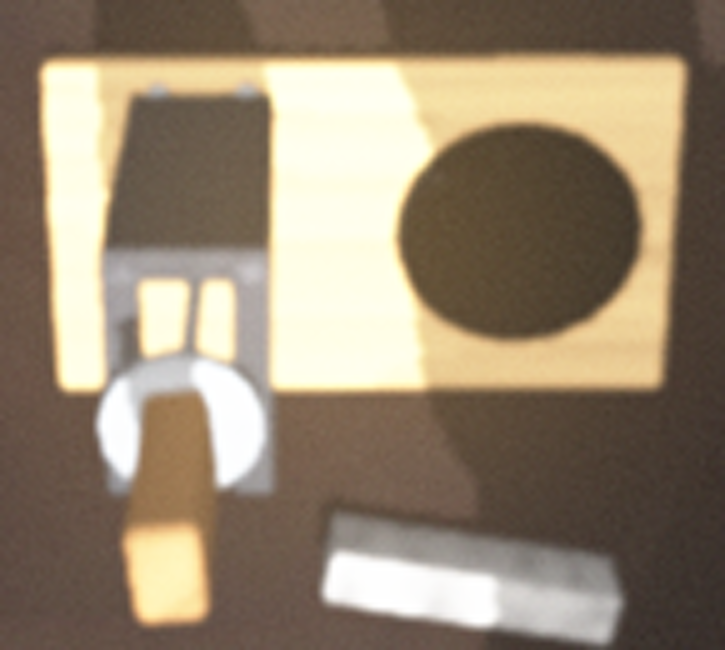

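```bash
python3 - <<'E'
from geo import *
np.set_printoptions(precision=4,suppress=True)
a=lambda *p:[(240+x/7-.43,100+y/7-.43) for x,y in p]
b=lambda *p:[(255+x/5-.4,225+y/5-.4) for x,y in p]
h=plane('w1',a((100,105),(677,228),(550,755),(22,655)),.1);print('housing',h,h.mean(0))
print('lines bore',plane('w1',a((125,435),(555,435),(340,655)),.1))
print('disc ctr',plane('w1',a((353,363)),.02),'edges',plane('w1',a((200,363),(507,363),(353,222),(353,505)),.02))
f=plane('w1',a((275,325),(435,398)),.022);print('feet',f,f.mean(0),np.degrees(np.arctan2(*(f[0]-f[1])[:2])))
f=plane('w1',a((290,375),(380,415)),.055);print('top',f,f.mean(0),np.degrees(np.arctan2(*(f[0]-f[1])[:2])))
h=plane('w1',b((42,62),(687,58),(662,387),(60,387)),.01);print('stand',h,h.mean(0))
print('pad',plane('w1',b((520,232)),.012))
h=plane('w1',b((125,522),(205,522),(210,620),(137,625)),.176);print('handle top',h,h.mean(0))
print('collar',plane('w1',b((183,433)),.116))
E
```

```text
housing [[0.7044 0.3152 0.1   ]
 [0.6951 0.2103 0.1   ]
 [0.5914 0.2206 0.1   ]
 [0.5998 0.3236 0.1   ]] [0.6477 0.2674 0.1   ]
lines bore [[0.6451 0.3069 0.1   ]
 [0.6546 0.2275 0.1   ]
 [0.607  0.2631 0.1   ]]
disc ctr [[0.6476 0.2699 0.02  ]] edges [[0.6436 0.3031 0.02  ]
 [0.6515 0.2364 0.02  ]
 [0.678  0.2728 0.02  ]
 [0.6156 0.2668 0.02  ]]
feet [[0.6543 0.2874 0.022 ]
 [0.6424 0.2512 0.022 ]] [0.6483 0.2693 0.022 ] 18.18670494177034
top [[0.6506 0.2807 0.055 ]
 [0.6445 0.2617 0.055 ]] [0.6475 0.2712 0.055 ] 17.7406242615305
stand [[0.4936 0.3017 0.01  ]
 [0.5209 0.0841 0.01  ]
 [0.3903 0.0681 0.01  ]
 [0.3646 0.2858 0.01  ]] [0.4423 0.1849 0.01  ]
pad [[0.4488 0.1301 0.012 ]]
handle top [[0.4506 0.2537 0.176 ]
 [0.453  0.2335 0.176 ]
 [0.4226 0.2291 0.176 ]
 [0.4188 0.2477 0.176 ]] [0.4363 0.241  0.176 ]
collar [[0.4323 0.2409 0.116 ]]
```

```bash
python3 go.py   0.4355 0.241 0.28 8.5 .4355 .241 .134 8.5
```

```text
t 2.45 pos [0.6709 0.2352 0.3802] yaw 6.72 tilt 0.05 w 0.0857 F [0.8 0.7 1.1] T [-0.02 -0.02  0.  ]
delta mm [-233.1  -33.3  100. ] rot [ 0.04 -0.03 -1.78] rows 7.0
delta mm [-233.2  -33.4  246. ] rot [ 0.04 -0.03 -1.78] rows 9.0
```

Emit:
send_rows(deltas="1 -233 -33 100 0 0 -1.8; 1 -233 -33 100 0 0 -1.8; 1 -233 -33 100 0 0 -1.8; 1 -233 -33 100 0 0 -1.8; 1 -233 -33 100 0 0 -1.8; 1 -233 -33 100 0 0 -1.8; 1 -233 -33 100 0 0 -1.8; 1 -233 -33 100 0 0 -1.8")

```text
time_s: 3.12
position: [0.4331, 0.2398, 0.2798]
tool_rot: [0.997, 0.074, 0.001, 0.002]
contact_force: [1.3, -0.4, 0.3]
width: 0.0855
```

```bash
python3 look.py wrist:w2 | cut -c1-10|head -1; python3 go.py   0.4355 0.241 0.28 8.5 .4355 .241 .134 8.5
```

```text
wrist 3.11
t 3.17 pos [0.4354 0.2399 0.2808] yaw 8.45 tilt 0.23 w 0.0853 F [ 0.6 -0.5  0.3] T [ 0.03 -0.07  0.02]
delta mm [ 0.2 -1.1  0.8] rot [ 0.16 -0.16 -0.05] rows 1.0
delta mm [ -0.2  -1.5 146.8] rot [ 0.16 -0.16 -0.05] rows 4.0
```

View pics/w2.png

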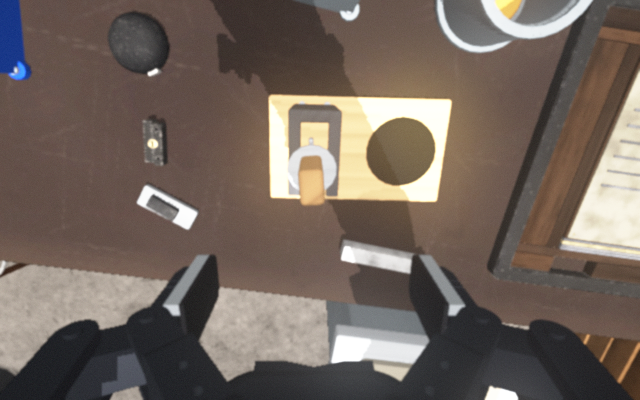

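```bash
python3 - <<'E'
from geo import *
crop('w2',260,85,460,215,4,'w2a')
E
```

```text
(no output)
```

View pics/w2a.png

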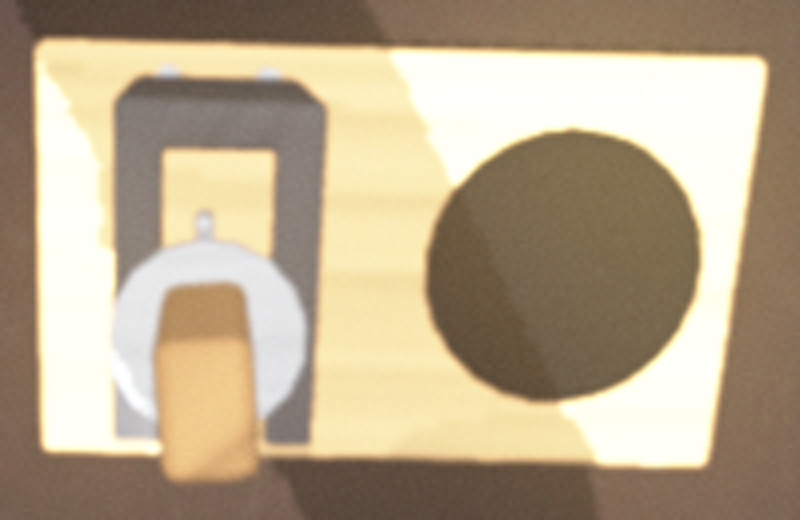

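```bash
python3 - <<'E'
from geo import *
np.set_printoptions(precision=4,suppress=True)
b=lambda *p:[(260+x/4-.4,85+y/4-.4) for x,y in p]
print('tip', plane('w2',b((204,213)),.038), 'if bottom',plane('w2',b((204,213)),.025))
h=plane('w2',b((157,340),(253,335),(257,475),(165,480)),.176);print('handle top',h,h.mean(0))
print('collar',plane('w2',b((209,335)),.116))
h=plane('w2',b((38,40),(768,60),(710,467),(43,450)),.01);print('stand',h,h.mean(0))
print('pad',plane('w2',b((563,265)),.012))
E
```

```text
tip [[0.4527 0.2453 0.038 ]] if bottom [[0.4507 0.2451 0.025 ]]
handle top [[0.4479 0.2534 0.176 ]
 [0.4516 0.2353 0.176 ]
 [0.4235 0.23   0.176 ]
 [0.4198 0.2479 0.176 ]] [0.4357 0.2417 0.176 ]
collar [[0.4358 0.2414 0.116 ]]
stand [[0.4922 0.3013 0.01  ]
 [0.5186 0.0839 0.01  ]
 [0.3901 0.067  0.01  ]
 [0.3637 0.2859 0.01  ]] [0.4411 0.1845 0.01  ]
pad [[0.4492 0.1311 0.012 ]]
```

Emit:
send_rows(deltas="1 0.3 -1.7 70 0 0 -2.5; 1 0.3 -1.7 70 0 0 -2.5; 1 0.3 -1.7 100 0 0 -2.5; 1 0.3 -1.7 120 0 0 -2.5; 1 0.3 -1.7 135 0 0 -2.5; 1 0.3 -1.7 147 0 0 -2.5; 1 0.3 -1.7 147 0 0 -2.5")

```text
time_s: 3.75
position: [0.4361, 0.2422, 0.1313]
tool_rot: [0.995, 0.096, -0.001, 0.0]
contact_force: [-0.1, -0.1, -0.3]
width: 0.0859
```

```bash
python3 look.py wrist:w3 | cut -c1-10|head -1; python3 go.py  .4357 .2416 .134 11
```

```text
wrist 3.75
t 3.80 pos [0.4363 0.2428 0.1327] yaw 11.00 tilt 0.05 w 0.0854 F [-0.7  0.6  0.4] T [-0.02  0.01  0.  ]
delta mm [-0.8  1.1 -1.3] rot [-0.02  0.04  0.  ] rows 1.0
```

View pics/w3.png

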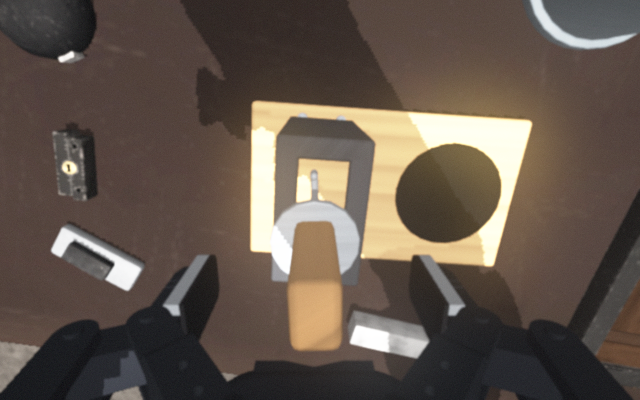

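Emit:
send_rows(deltas="0.6 0 1 -1 0 0 0; 0.35 0 1 -1 0 0 0; 0 0 1 -1 0 0 0; 0 0 1 -1 0 0 0; 0 0 1 -1 0 0 0; 0 0 1 -1 0 0 0; 0 0 1 -1 0 0 0; 0 0 1 -1 0 0 0", squeeze=70)

```text
time_s: 4.47
position: [0.4359, 0.2424, 0.1343]
tool_rot: [0.995, 0.097, 0.0, 0.0]
contact_force: [-0.6, -1.9, 5.5]
width: 0.0192
```

```bash
python3 look.py wrist:w4 | cut -c1-10|head -1; python3 go.py  .4357 .2416 .264 11
```

```text
wrist 4.46
t 4.52 pos [0.4359 0.2424 0.1343] yaw 11.08 tilt 0.04 w 0.0192 F [-1.1 -1.   6.5] T [-0.22  0.24  0.03]
delta mm [  -0.3    0.8 -129.7] rot [ 0.01 -0.04  0.08] rows 4.0
```

View pics/w4.png

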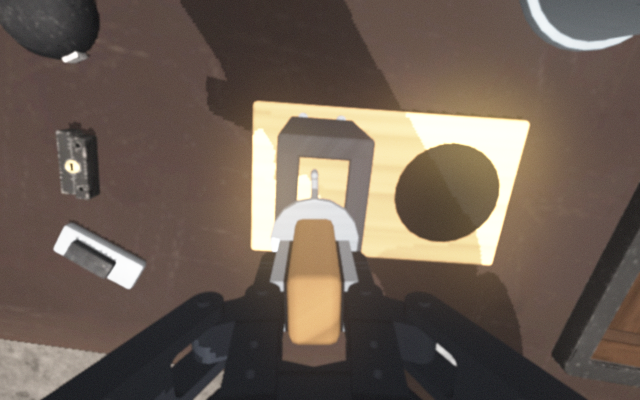

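Emit:
send_rows(deltas="0 0 0 -10 0 0 0; 0 0 0 -30 0 0 0; 0 0 0 -65 0 0 0; 0 0 0 -100 0 0 0; 0 0 0 -130 0 0 0; 0 0 0 -146 0 0 0; 0 0 0 -146 0 0 0; 0 0 0 -146 0 0 0")

```text
time_s: 5.18
position: [0.4357, 0.2425, 0.2804]
tool_rot: [0.995, 0.097, 0.001, -0.0]
contact_force: [-0.5, 1.0, -1.8]
width: 0.0194
```

```bash
python3 look.py wrist:w5 scene:s5 top:t5 | cut -c1-10|head -1; python3 go.py  .4357 .2416 .264 11; python3 - <<'E'
from geo import *
crop('s5',270,100,470,280,4,'s5a');crop('w5',220,100,420,260,4,'w5a');crop('t5',325,125,475,285,5,'t5a')
E
```

```text
wrist 5.18
t 5.33 pos [0.4351 0.242  0.2785] yaw 11.09 tilt 0.13 w 0.0190 F [ 0.2  0.1 -1.5] T [-0.03  0.02  0.03]
delta mm [ 0.6  0.5 14.5] rot [0.03 0.13 0.09] rows 1.0
```

View pics/s5a.png

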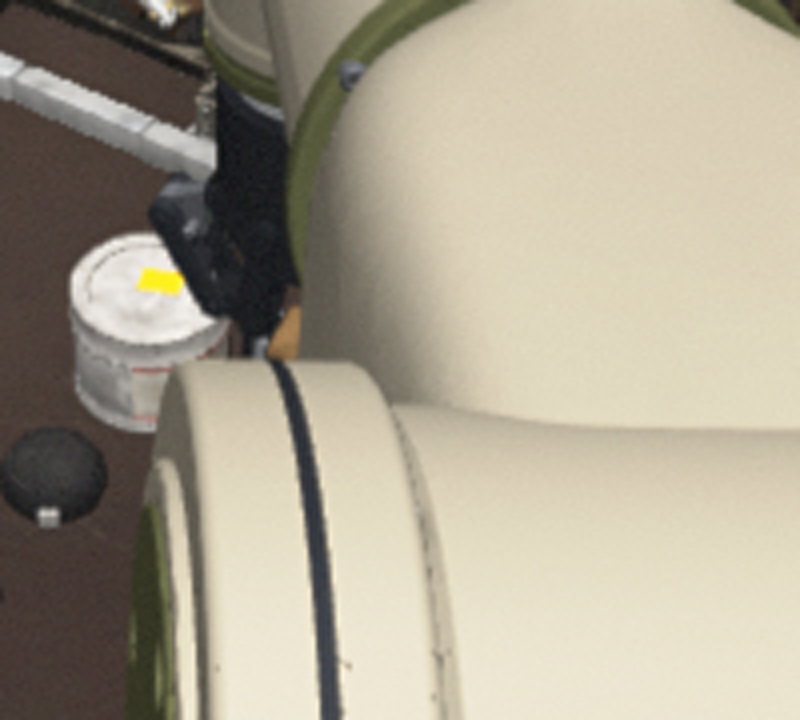

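View pics/w5a.png

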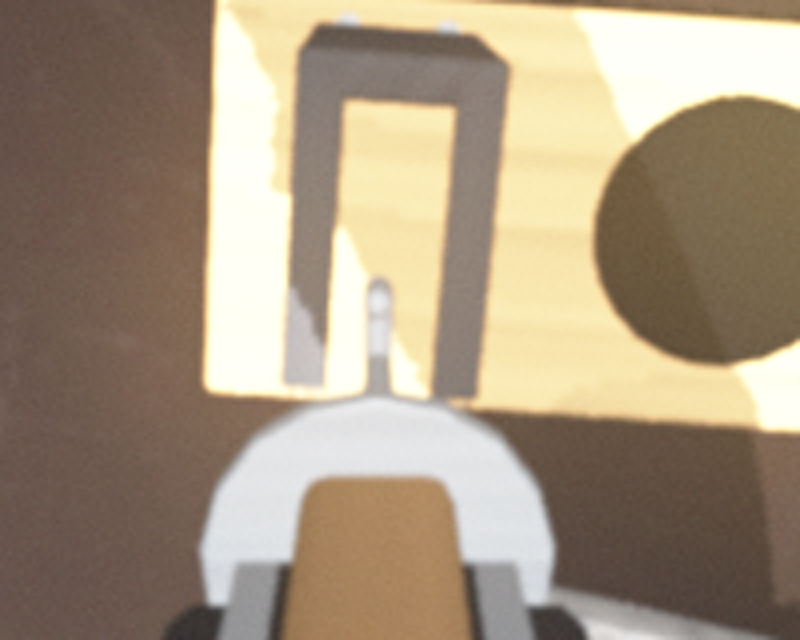

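View pics/t5a.png

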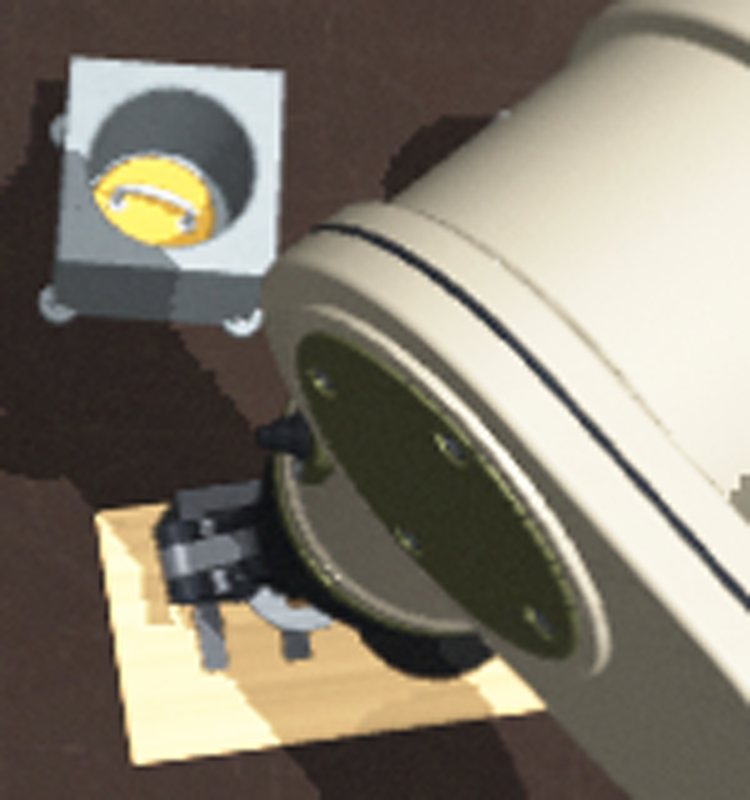

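```bash
python3 - <<'E'
from geo import *
np.set_printoptions(precision=4,suppress=True)
st,im=load('w5')
M=R.from_quat(st['tool_rot']).as_matrix();p=st['position']
def T(v): return p+M@(np.array(v)/1000)
for v in [(15,0,96.3),(18,0,96.3),(0,0,96.3),(0,0,106.3),(18,0,109.3)]:
    q=proj('w5',T(v))[0]; print(v,q,(q-[220,100]+.4)*4)
# tip measured on plane
c,d=ray('w5',[(220+379/4-.4,100+284/4-.4),(220+379/4-.4,100+355/4-.4),(220+373/4-.4,100+600/4)])
for z in (96.3,106.3):
  zz=T((0,0,z))[2]; P=c+d*((zz-c[2])/d[:,2])[:,None]; print(z,(P-p)@M*1000)
E
```

```text
(15, 0, 96.3) [314.1    173.9332] [378.0002 297.3327]
(18, 0, 96.3) [314.1011 170.0319] [378.0044 281.7275]
(0, 0, 96.3) [314.0949 193.007 ] [377.9798 373.6281]
(0, 0, 106.3) [314.0583 189.0797] [377.8333 357.9188]
(18, 0, 109.3) [314.0527 165.9683] [377.8109 265.4733]
96.3 [[ 17.5591   0.1857  96.3212]
 [  3.7126   0.1924  96.3045]
 [-48.3176  -0.9918  96.2417]]
106.3 [[ 15.0272   0.2232 106.3181]
 [  0.6035   0.2302 106.3007]
 [-53.5957  -1.0034 106.2354]]
```

```bash
python3 go.py  .6223 .2783 .275 -18; python3 -c "
from workcell import env
print(env.read_state()['qpos'].round(2))"
```

```text
t 5.33 pos [0.4351 0.242  0.2785] yaw 11.09 tilt 0.13 w 0.0190 F [ 0.2  0.1 -1.5] T [-0.03  0.02  0.03]
delta mm [190.7   0.4   3.1] rot [ 0.06  0.12 29.09] rows 5.0
[ 0.19  0.09 -0.82  1.68  0.07  1.41 -2.02]
```

Emit:
send_rows(deltas="0 40 0 3 0 0 7; 0 80 0 3 0 0 14; 0 120 0 3 0 0 21; 0 160 0 3 0 0 28; 0 190 0.4 3 0 0 29; 0 190 0.4 3 0 0 29; 0 190 0.4 3 0 0 29")

```text
time_s: 5.92
position: [0.6224, 0.2786, 0.2736]
tool_rot: [0.988, -0.156, -0.002, 0.001]
contact_force: [-1.3, 0.1, -0.6]
width: 0.0191
```

```bash
python3 look.py wrist:w6 | cut -c1-10|head -1;python3 go.py  .6223 .2783 .275 -18; python3 -c "
from workcell import env
print(env.read_state()['qpos'].round(2))"
python3 - <<'E'
from geo import *
crop('w6',215,80,415,230,4,'w6a')
E
```

```text
wrist 5.91
t 5.97 pos [0.6215 0.2789 0.2749] yaw -17.84 tilt 0.19 w 0.0193 F [-0.2 -0.2 -1. ] T [-0.    0.05  0.03]
delta mm [ 0.9  0.4 -0.1] rot [0.08 0.17 0.16] rows 1.0
[-0.05  0.53 -0.68  1.19  0.32  1.53 -2.56]
```

View pics/w6a.png

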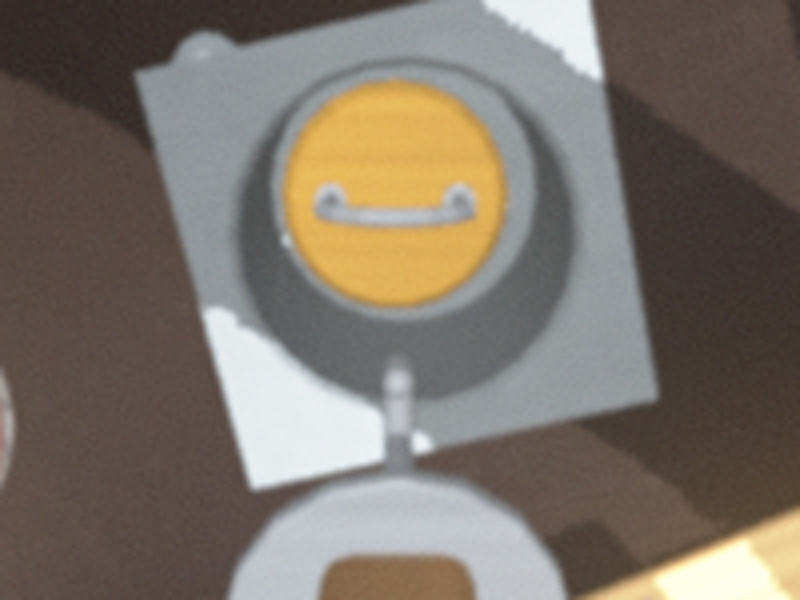

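```bash
python3 - <<'E'
from geo import *
np.set_printoptions(precision=4,suppress=True)
b=lambda *p:[(215+x/4-.4,80+y/4-.4) for x,y in p]
print('disc',plane('w6',b((396,193)),.02))
f=plane('w6',b((329,197),(461,197)),.022);print('feet',f.mean(0),np.degrees(np.arctan2(*(f[0]-f[1])[:2])))
f=plane('w6',b((396,216)),.057);print('top',f)
h=plane('w6',b((235,230),(577,230),(405,58),(405,402)),.1);print('bore',h)
E
python3 go.py .6217 .2761 .275 -13
```

```text
disc [[0.6496 0.2689 0.02  ]]
feet [0.6489 0.2695 0.022 ] 17.937424110893247
top [[0.6483 0.2695 0.057 ]]
bore [[0.6628 0.3053 0.1   ]
 [0.6377 0.2277 0.1   ]
 [0.6877 0.2547 0.1   ]
 [0.6097 0.2798 0.1   ]]
t 5.97 pos [0.6215 0.2789 0.2749] yaw -17.84 tilt 0.19 w 0.0193 F [-0.2 -0.2 -1. ] T [-0.    0.05  0.03]
delta mm [ 1.   2.7 -0.1] rot [ 0.07  0.17 -4.84] rows 1.0
```

Emit:
send_rows(deltas="0 2 2.8 0 0 0 -4.8; 0 2 2.8 25 0 0 -4.8; 0 2 2.8 50 0 0 -4.8; 0 2 2.8 70 0 0 -4.8; 0 2 2.8 70 0 0 -4.8; 0 2 2.8 70 0 0 -4.8")

```text
time_s: 6.47
position: [0.6221, 0.2748, 0.2069]
tool_rot: [0.994, -0.114, -0.001, 0.001]
contact_force: [0.1, -0.1, -1.1]
width: 0.019
```

```bash
python3 look.py wrist:w7 | cut -c1-10|head -1;python3 go.py  .6225 .2756 .141 -13; python3 -c "
from workcell import env
print(env.read_state()['qpos'].round(2))"
python3 - <<'E'
from geo import *
crop('w7',215,60,415,210,4,'w7a')
E
```

```text
wrist 6.46
t 6.52 pos [0.6228 0.2754 0.2083] yaw -13.08 tilt 0.05 w 0.0195 F [-0.1 -0.6 -0.4] T [ 0.01 -0.02  0.03]
delta mm [-0.4 -0.1 67.3] rot [-0.02 -0.05 -0.08] rows 2.0
[-0.03  0.56 -0.69  1.3   0.35  1.41 -2.49]
```

View pics/w7a.png

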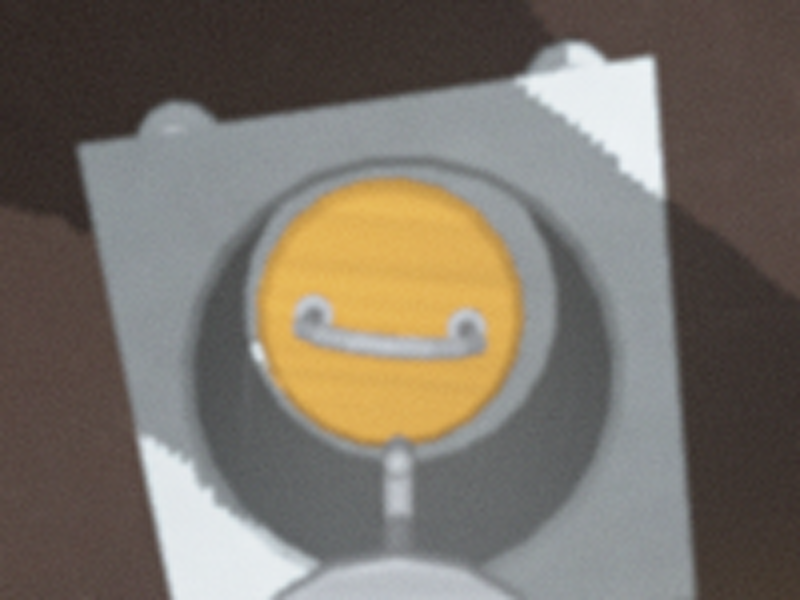

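Emit:
send_rows(deltas="0 0 0 20 0 0 0; 0 0 0 40 0 0 0; 0 0 0 55 0 0 0; 0 0 0 63 0 0 0; 0 0 0 67 0 0 0; 0 0 0 67 0 0 0")

```text
time_s: 7.02
position: [0.6234, 0.2754, 0.1406]
tool_rot: [0.993, -0.114, 0.0, -0.0]
contact_force: [1.0, 0.5, -0.3]
width: 0.0193
```

```bash
python3 look.py wrist:w8 | cut -c1-10|head -1;python3 go.py  .6225 .2756 .141 -13
python3 - <<'E'
from geo import *
crop('w8',215,60,415,210,4,'w8a')
E
```

```text
wrist 7.01
t 7.07 pos [0.6236 0.2756 0.1412] yaw -13.11 tilt 0.08 w 0.0189 F [-0.2 -0.9 -0.9] T [ 0.05  0.01 -0.01]
delta mm [-1.1  0.2  0.2] rot [-0.05 -0.07 -0.11] rows 1.0
```

View pics/w8a.png

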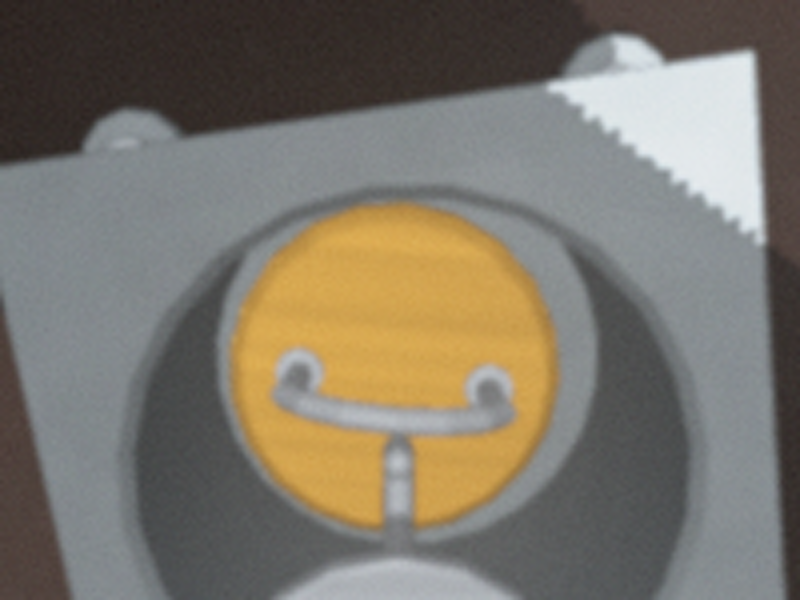

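Emit:
send_rows(deltas="0 5 0 0 0 0 0; 0 10 0 0 0 0 0; 0 15 0 0 0 0 0; 0 18 0 0 0 0 0; 0 18 0 0 0 0 0")

```text
time_s: 7.48
position: [0.6418, 0.2706, 0.1399]
tool_rot: [0.993, -0.115, 0.0, 0.0]
contact_force: [-0.2, 0.5, -1.2]
width: 0.0193
```

```bash
python3 look.py wrist:w9 | cut -c1-10|head -1;python3 go.py  .6415 .2712 .141 -13
python3 - <<'E'
from geo import *
crop('w9',215,60,415,210,4,'w9a')
E
```

```text
wrist 7.48
t 7.53 pos [0.6412 0.2709 0.1398] yaw -13.15 tilt 0.00 w 0.0192 F [-0.7  1.  -1.2] T [-0.01  0.05  0.02]
delta mm [ 0.2 -0.4 -1.2] rot [-0.   -0.   -0.15] rows 1.0
```

View pics/w9a.png

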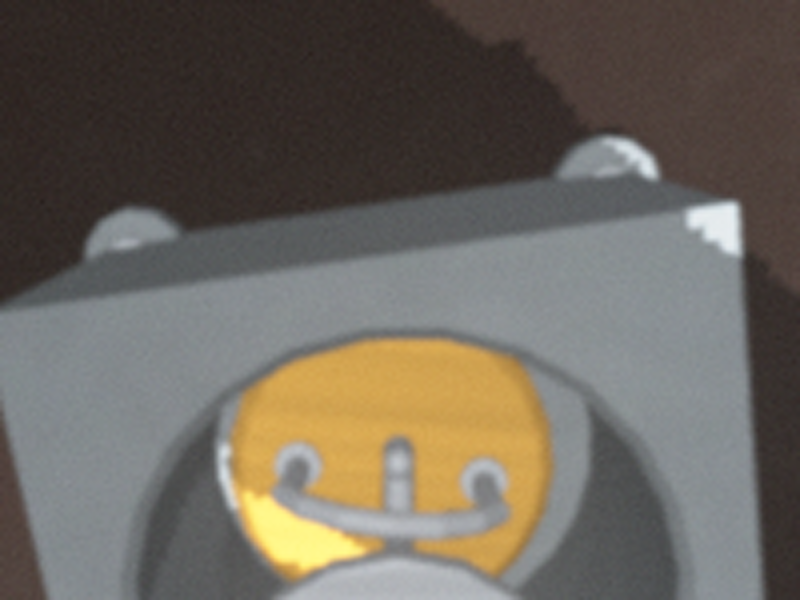

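Emit:
send_rows(deltas="0 0 0 -8 0 0 0; 0 0 0 -14 0 0 0; 0 0 0 -18 0 0 0; 0 0 0 -22 0 0 0; 0 0 0 -27 0 0 0; 0 0 0 -32 0 0 0; 0 0 0 -32 0 0 0")

```text
time_s: 8.12
position: [0.6411, 0.2713, 0.1731]
tool_rot: [0.993, -0.114, 0.001, -0.0]
contact_force: [0.4, -0.6, -2.6]
width: 0.0195
```

```bash
python3 look.py wrist:w10 | cut -c1-10|head -1;python3 go.py  .6488 .2695 .29 -13
python3 - <<'E'
from geo import *
crop('w10',215,60,415,210,4,'w10a')
E
```

```text
wrist 8.11
t 8.17 pos [0.6409 0.2713 0.1725] yaw -13.11 tilt 0.05 w 0.0192 F [ 0.   0.5 -3.2] T [ 0.02 -0.01 -0.01]
delta mm [ 8.200e+00 -1.000e-01 -1.175e+02] rot [-0.02 -0.04 -0.11] rows 3.0
```

View pics/w10a.png

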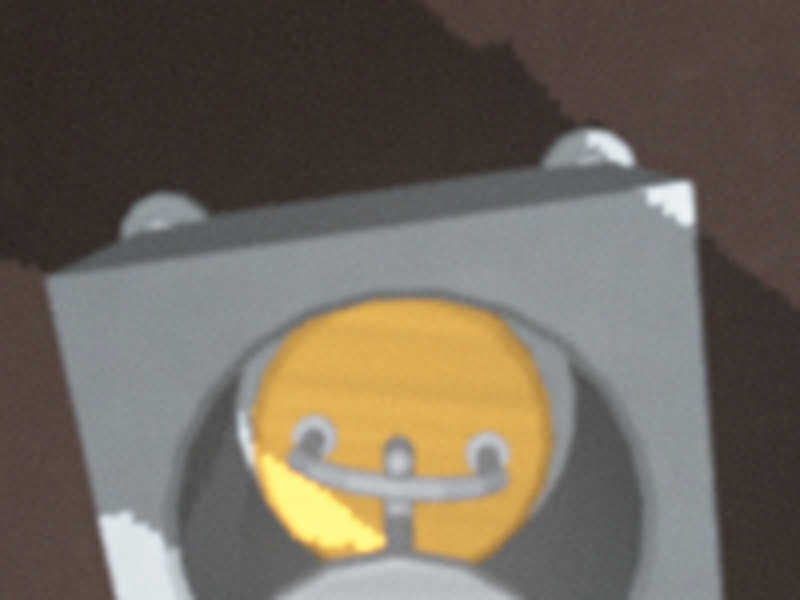

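Emit:
send_rows(deltas="0 0 0 -5 0 0 0; 0 0 0 -15 0 0 0; 0 0 0 -30 0 0 0; 0 0 0 -48 0 0 0; 0 0 0 -66 0 0 0; 0 0 0 -84 0 0 0; 0 0 0 -99 0 0 0; 0 0 0 -107 0 0 0")

```text
time_s: 8.83
position: [0.6411, 0.2716, 0.2819]
tool_rot: [0.993, -0.114, 0.001, -0.001]
contact_force: [0.3, 0.2, -3.6]
width: 0.0189
```

Emit:
send_rows(deltas="0 0 0 -6 0 0 0; 0 0 0 -15 0 0 0; 0 0 0 -21 0 0 0; 0 0 0 -23 0 0 0; 0 0 0 -23 0 0 0")

```text
time_s: 9.25
position: [0.6409, 0.2713, 0.3021]
tool_rot: [0.993, -0.114, 0.0, -0.0]
contact_force: [0.7, 0.1, -3.8]
width: 0.0193
```

```bash
python3 look.py wrist:w11 | cut -c1-10|head -1;python3 go.py  .6488 .2695 .29 -13
python3 - <<'E'
from geo import *
crop('w11',160,40,460,210,2.6,'w11a')
E
python3 -c "
from workcell import env
print(env.read_state()['qpos'].round(2))"
```

```text
wrist 9.25
t 9.30 pos [0.6407 0.2712 0.3016] yaw -13.11 tilt 0.02 w 0.0196 F [-0.4  0.7 -3.7] T [-0.02  0.02 -0.02]
delta mm [ 8.2 -0.2 11.6] rot [ 0.01  0.02 -0.11] rows 1.0
[-0.06  0.55 -0.68  1.09  0.34  1.6  -2.45]
```

View pics/w11a.png

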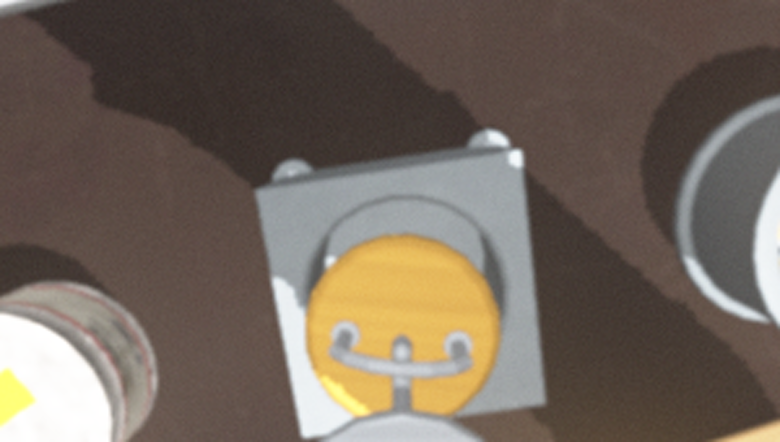

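```bash
python3 go.py  .4413 .1293 .3 10
```

```text
t 9.30 pos [0.6407 0.2712 0.3016] yaw -13.11 tilt 0.02 w 0.0196 F [-0.4  0.7 -3.7] T [-0.02  0.02 -0.02]
delta mm [-162.1  183.4    1.7] rot [ 1.000e-02  2.000e-02 -2.311e+01] rows 6.0
```

Emit:
send_rows(deltas="0 -3 3 0 0 0 -0.4; 0 -8 9 0 0 0 -1.2; 0 -16 18 0 0 0 -2.3; 0 -26 29 0 0 0 -3.7; 0 -37 42 0 0 0 -5.3; 0 -49 55 0 0 0 -7; 0 -62 70 0 0 0 -8.8; 0 -75 85 0 0 0 -10.6")

```text
time_s: 9.97
position: [0.5472, 0.2047, 0.3011]
tool_rot: [1.0, -0.021, -0.0, 0.0]
contact_force: [0.3, -0.3, -2.6]
width: 0.0195
```

```bash
python3 go.py  .4413 .1293 .3 10
```

```text
t 9.97 pos [0.5472 0.2047 0.3011] yaw -2.41 tilt 0.06 w 0.0195 F [ 0.3 -0.3 -2.6] T [-0.01  0.03  0.02]
delta mm [-102.7   79.8    1.2] rot [  0.03   0.05 -12.41] rows 4.0
```

Emit:
send_rows(deltas="0 -15 12 0 0 0 -1.8; 0 -30 23 0 0 0 -3.6; 0 -46 36 0 0 0 -5.5; 0 -61 47 0 0 0 -7.4; 0 -75 58 0 0 0 -9; 0 -87 68 0 0 0 -10.5; 0 -96 75 0 0 0 -11.6; 0 -100 78 0 0 0 -12.1")

```text
time_s: 10.63
position: [0.4438, 0.1307, 0.3016]
tool_rot: [0.996, 0.084, -0.0, 0.001]
contact_force: [0.2, 0.4, -2.7]
width: 0.0191
```

Emit:
send_rows(deltas="0 -2 2 0 0 0 0; 0 -2 2 0 0 0 0; 0 -2 2 0 0 0 0; 0 -2 2 0 0 0 0; 0 -2 2 0 0 0 0; 0 -2 2 0 0 0 0")

```text
time_s: 11.13
position: [0.4436, 0.1299, 0.3017]
tool_rot: [0.996, 0.084, -0.0, -0.0]
contact_force: [-0.5, -0.8, -3.6]
width: 0.0192
```

```bash
python3 look.py wrist:w12 top:t12 scene:s12| cut -c1-10|head -1;python3 go.py  .4413 .1293 .3 10
python3 - <<'E'
from geo import *
crop('w12',160,40,460,260,2.6,'w12a')
crop('t12',325,125,475,285,5,'t12a')
E
```

```text
wrist 11.1
t 11.28 pos [0.4435 0.1297 0.3018] yaw 9.60 tilt 0.01 w 0.0192 F [ 0.6 -0.7 -3.1] T [ 0.    0.07 -0.  ]
delta mm [-2.3 -0.   1.8] rot [-0.01  0.01 -0.4 ] rows 1.0
```

View pics/w12a.png

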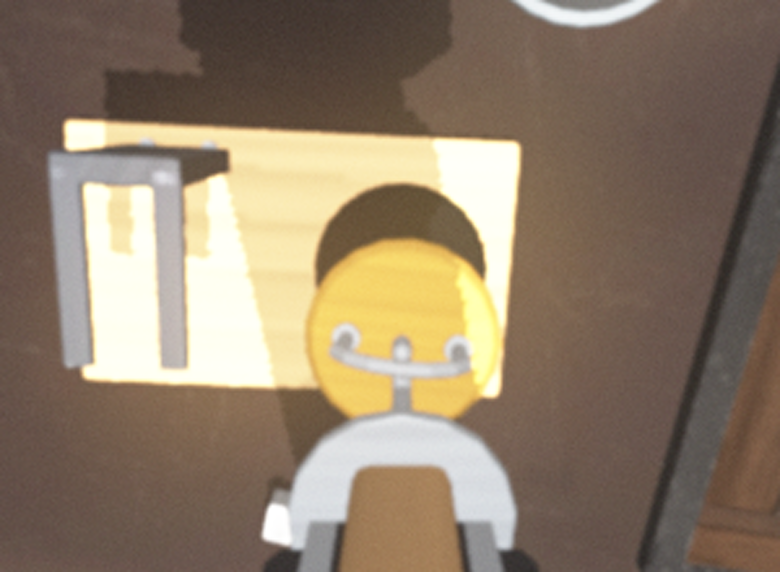

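View pics/s12.png

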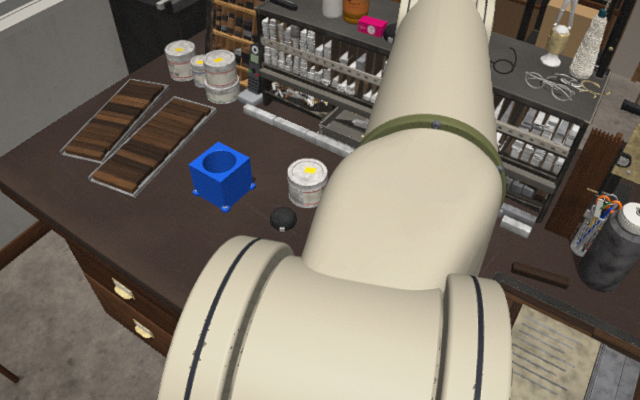

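```bash
python3 - <<'E'
from geo import *
np.set_printoptions(precision=4,suppress=True)
b=lambda *p:[(160+x/2.6-.3,40+y/2.6-.3) for x,y in p]
e=plane('w12',b((306,335),(500,335),(404,238)),.161);print('disc edges L,R,top',e)
print('ctr approx',(e[0]+e[1])/2, np.linalg.norm(e[0]-e[1]))
f=plane('w12',b((345,337),(457,347)),.163);print('feet',f,f.mean(0))
print('loop top',plane('w12',b((402,370)),.198))
st,_=load('w12');print(st['position'])
print('pad',plane('w12',b((402,184)),.012))
E
```

```text
disc edges L,R,top [[0.4462 0.163  0.161 ]
 [0.4572 0.0982 0.161 ]
 [0.4839 0.1357 0.161 ]]
ctr approx [0.4517 0.1306 0.161 ] 0.06575017469171025
feet [[0.4483 0.1498 0.163 ]
 [0.4511 0.112  0.163 ]] [0.4497 0.1309 0.163 ]
loop top [[0.4501 0.1308 0.198 ]]
[0.4436 0.1299 0.3017]
pad [[0.4902 0.137  0.012 ]]
```

Emit:
send_rows(deltas="0 -1.3 0 5 0 0 0; 0 -1.3 0 16 0 0 0; 0 -1.3 0 32 0 0 0; 0 -1.3 0 52 0 0 0; 0 -1.3 0 73 0 0 0; 0 -1.3 0 94 0 0 0; 0 -1.3 0 110 0 0 0; 0 -1.3 0 119 0 0 0")

```text
time_s: 11.95
position: [0.4408, 0.1288, 0.1801]
tool_rot: [0.996, 0.084, -0.002, 0.0]
contact_force: [-0.6, 0.0, -3.1]
width: 0.0194
```

Emit:
send_rows(deltas="0 0 0 3 0 0 0; 0 0 0 6 0 0 0; 0 0 0 7 0 0 0; 0 0 0 8 0 0 0; 0 0 0 8 0 0 0; 0 0 0 8 0 0 0")

```text
time_s: 12.45
position: [0.4425, 0.1294, 0.1754]
tool_rot: [0.997, 0.084, 0.0, 0.0]
contact_force: [0.0, -0.0, -2.8]
width: 0.0192
```

```bash
python3 look.py wrist:w13 | cut -c1-10|head -1;python3 go.py  .4423 .1297 .164 10
python3 - <<'E'
from geo import *
crop('w13',160,40,460,260,2.6,'w13a')
E
```

```text
wrist 12.4
t 12.50 pos [0.4425 0.1294 0.1753] yaw 9.58 tilt 0.05 w 0.0190 F [ 0.3  0.3 -3.9] T [-0.04  0.04  0.01]
delta mm [-0.2 -0.4 11.3] rot [ 0.01 -0.05 -0.42] rows 1.0
```

View pics/w13a.png

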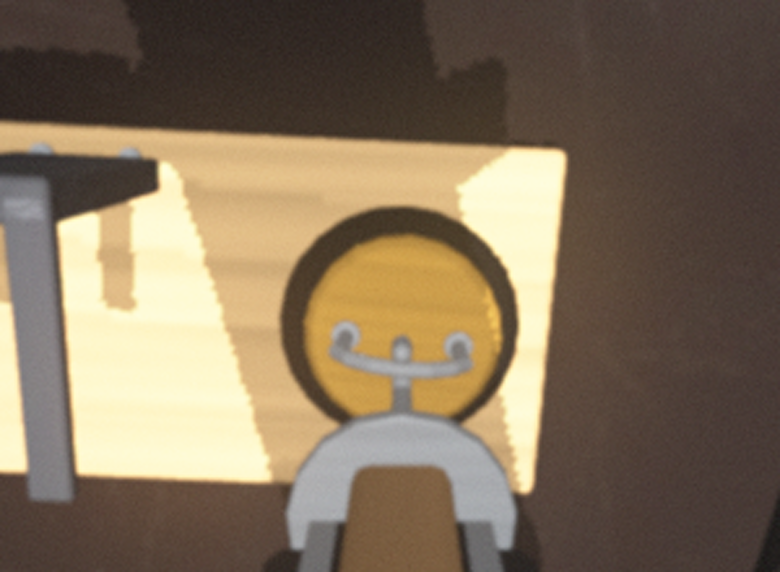

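Emit:
send_rows(deltas="0 0 0 2 0 0 0; 0 0 0 4 0 0 0; 0 0 0 5.5 0 0 0; 0 0 0 7 0 0 0; 0 0 0 8.5 0 0 0; 0 0 0 10 0 0 0; 0 0 0 11 0 0 0; 0 0 0 11 0 0 0")

```text
time_s: 13.17
position: [0.4422, 0.1293, 0.1637]
tool_rot: [0.997, 0.084, -0.0, 0.0]
contact_force: [-0.7, 0.4, -1.9]
width: 0.0197
```

```bash
python3 go.py  .4423 .1297 .1495 10
```

```text
t 13.17 pos [0.4422 0.1293 0.1637] yaw 9.59 tilt 0.01 w 0.0197 F [-0.7  0.4 -1.9] T [ 0.07 -0.01  0.01]
delta mm [ 0.2 -0.4 14.2] rot [ 0.    0.01 -0.41] rows 1.0
```

Emit:
send_rows(deltas="0 0 0 3 0 0 0; 0 0 0 6 0 0 0; 0 0 0 9 0 0 0; 0 0 0 12 0 0 0; 0 0 0 14 0 0 0; 0 0 0 14 0 0 0; 0 0 0 14 0 0 0")

```text
time_s: 13.75
position: [0.4421, 0.1293, 0.1498]
tool_rot: [0.996, 0.084, -0.0, 0.0]
contact_force: [-0.1, -1.1, -1.3]
width: 0.0193
```

```bash
python3 look.py wrist:w14 | cut -c1-10|head -1;python3 go.py  .4423 .1297 .1495 10
python3 - <<'E'
from geo import *
crop('w14',160,40,460,260,2.6,'w14a')
E
```

```text
wrist 13.7
t 13.80 pos [0.4422 0.1294 0.1499] yaw 9.59 tilt 0.00 w 0.0190 F [ 0.   0.  -0.7] T [ 0.02 -0.   -0.01]
delta mm [ 0.1 -0.3  0.4] rot [ 0.   -0.   -0.41] rows 1.0
```

View pics/w14a.png

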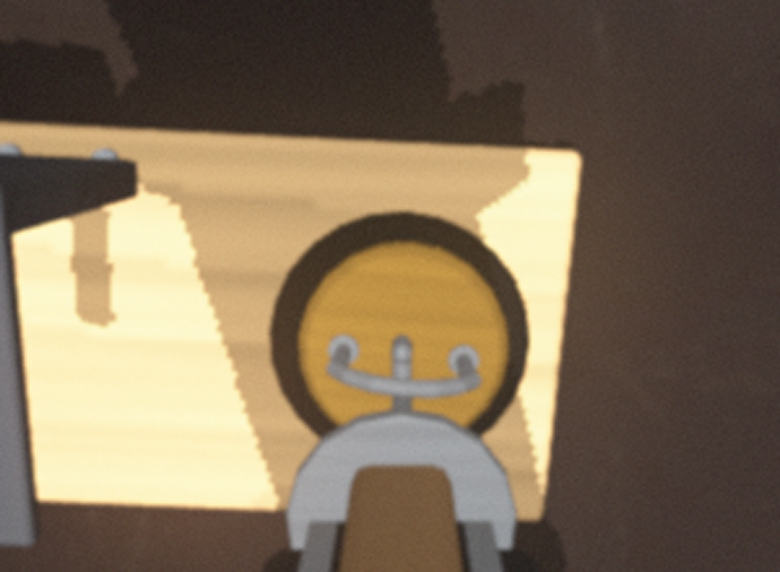

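Emit:
send_rows(deltas="0 -3 0 0 0 0 0; 0 -8 0 0 0 0 0; 0 -14 0 0 0 0 0; 0 -20 0 0 0 0 0; 0 -25 0 0 0 0 0; 0 -27 0 0 0 0 0; 0 -27 0 0 0 0 0")

```text
time_s: 14.38
position: [0.4151, 0.1246, 0.15]
tool_rot: [0.997, 0.084, 0.0, 0.0]
contact_force: [0.0, 0.6, -1.4]
width: 0.0192
```

```bash
python3 look.py wrist:w15 | cut -c1-10|head -1;python3 go.py  .4423 .1297 .1495 10
python3 - <<'E'
from geo import *
crop('w15',160,40,460,260,2.6,'w15a')
E
```

```text
wrist 14.3
t 14.43 pos [0.4155 0.1247 0.15  ] yaw 9.58 tilt 0.05 w 0.0192 F [ 0.4 -0.5 -0.3] T [ 0.   -0.02  0.03]
delta mm [27.2 -0.5  0.6] rot [ 0.04 -0.03 -0.42] rows 1.0
```

View pics/w15a.png

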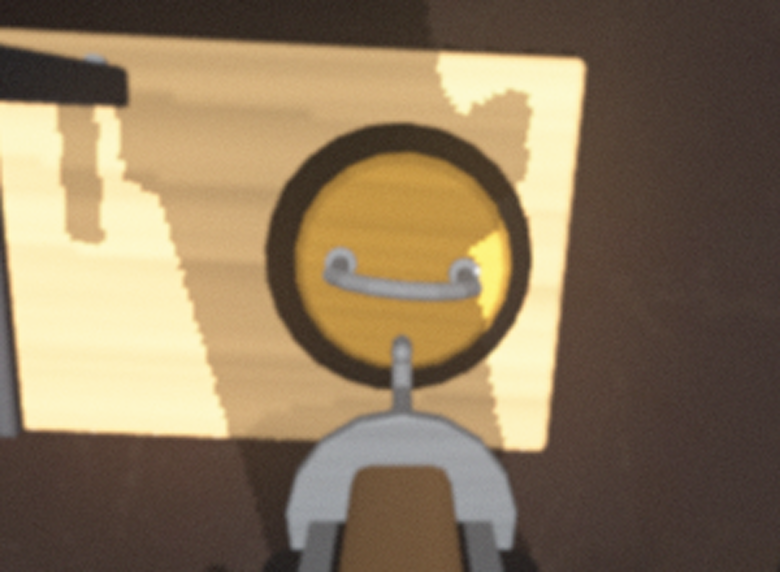

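Emit:
send_rows(deltas="0 -1 0 -10 0 0 0; 0 -1 0 -30 0 0 0; 0 -1 0 -55 0 0 0; 0 -1 0 -85 0 0 0; 0 -1 0 -112 0 0 0; 0 -1 0 -128 0 0 0; 0 -1 0 -130 0 0 0; 0 -1 0 -130 0 0 0")

```text
time_s: 15.1
position: [0.4151, 0.1249, 0.2809]
tool_rot: [0.996, 0.084, 0.001, 0.0]
contact_force: [0.1, -0.6, -1.5]
width: 0.0196
```

```bash
python3 go.py  .4359 .2424 .28 11.1
```

```text
t 15.10 pos [0.4151 0.1249 0.2809] yaw 9.59 tilt 0.12 w 0.0196 F [ 0.1 -0.6 -1.5] T [-0.01 -0.02 -0.01]
delta mm [  40.1 -112.4    1. ] rot [ 0.01 -0.12 -1.51] rows 3.0
```

Emit:
send_rows(deltas="0 10 -28 1 0 0 0.4; 0 20 -58 1 0 0 0.8; 0 32 -88 1 0 0 1.2; 0 38 -106 1 0 0 1.6; 0 39.5 -111 1 0 0 1.6; 0 39.5 -111 1 0 0 1.6; 0 39.5 -111 1 0 0 1.6")

```text
time_s: 15.68
position: [0.4347, 0.2399, 0.2779]
tool_rot: [0.998, 0.07, -0.001, 0.0]
contact_force: [-0.2, -0.5, -1.1]
width: 0.0193
```

```bash
python3 look.py wrist:w16 | cut -c1-10|head -1; python3 go.py  .4355 .241 .135 8; python3 - <<'E'
from geo import *
crop('w16',160,40,460,260,2.6,'w16a')
E
```

```text
wrist 15.6
t 15.73 pos [0.435  0.2394 0.2781] yaw 7.94 tilt 0.09 w 0.0194 F [-0.2  0.4 -1.8] T [-0.01  0.02  0.01]
delta mm [  0.9  -1.6 143.1] rot [ 0.05  0.07 -0.06] rows 4.0
```

View pics/w16a.png

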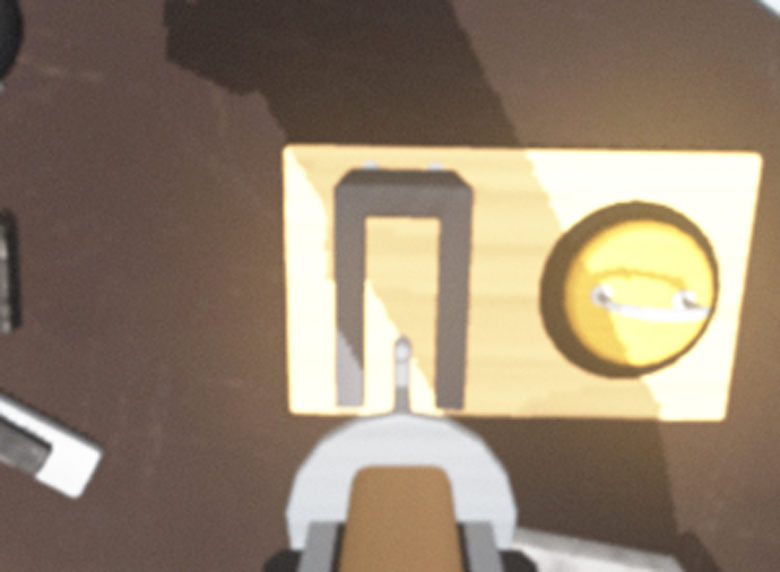

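Emit:
send_rows(deltas="0 0.5 -0.3 12 0 0 0; 0 0.5 -0.3 35 0 0 0; 0 0.5 -0.3 62 0 0 0; 0 0.5 -0.3 90 0 0 0; 0 0.5 -0.3 115 0 0 0; 0 0.5 -0.3 130 0 0 0; 0 0.5 -0.3 136 0 0 0; 0 0.5 -0.3 138 0 0 0")

```text
time_s: 16.4
position: [0.4349, 0.2398, 0.1395]
tool_rot: [0.998, 0.069, -0.001, 0.001]
contact_force: [-0.1, -0.1, -1.6]
width: 0.0192
```

Emit:
send_rows(deltas="0 0 0 1 0 0 0; 0 0 0 2 0 0 0; 0 0 0 3.5 0 0 0; 0 0 0 4.5 0 0 0; 0 0 0 5 0 0 0; 0 0 0 5 0 0 0")

```text
time_s: 16.9
position: [0.4356, 0.2411, 0.136]
tool_rot: [0.998, 0.07, 0.0, 0.0]
contact_force: [0.4, -1.1, -1.3]
width: 0.0193
```

```bash
python3 look.py wrist:w17 | cut -c1-10|head -1; python3 go.py  .4355 .241 .135 8; python3 - <<'E'
from geo import *
crop('w17',160,40,460,260,2.6,'w17a')
E
```

```text
wrist 16.9
t 16.95 pos [0.4356 0.2411 0.136 ] yaw 7.99 tilt 0.02 w 0.0195 F [ 0.1 -0.6 -1.5] T [ 0.01 -0.03  0.03]
delta mm [-0.1  0.1  1. ] rot [ 0.   -0.02 -0.01] rows 1.0
```

View pics/w17a.png

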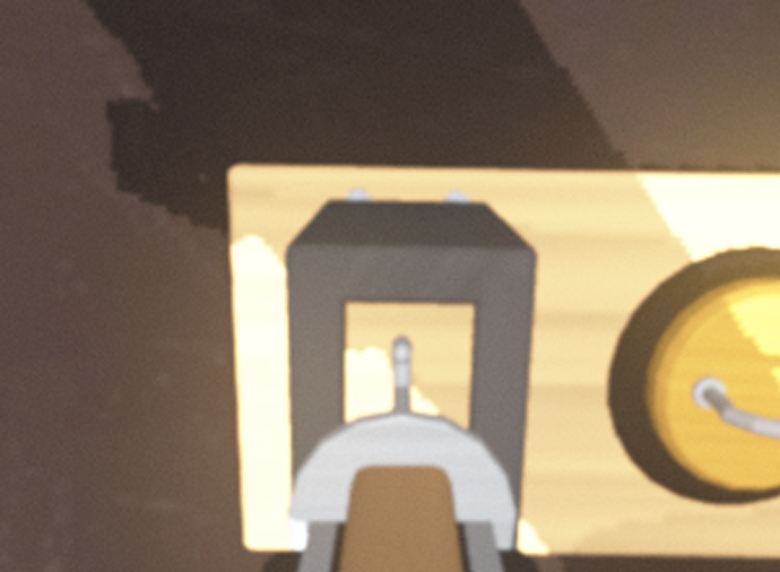

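Emit:
send_rows(deltas="0 0 0.7 0 0 0 0; 0 0 1.4 0 0 0 0; 0 0 1.4 0.6 0 0 0; 0 0 1.4 1.2 0 0 0; 0 0 1.4 1.7 0 0 0; 0 0 1.4 1.7 0 0 0; 0 0 1.4 1.7 0 0 0")

```text
time_s: 17.53
position: [0.4357, 0.2396, 0.1343]
tool_rot: [0.998, 0.07, 0.0, 0.0]
contact_force: [-1.7, -1.7, 3.2]
width: 0.0188
```

```bash
python3 go.py  .4355 .241 .135 8
```

```text
t 17.53 pos [0.4357 0.2396 0.1343] yaw 7.99 tilt 0.02 w 0.0188 F [-1.7 -1.7  3.2] T [-0.35  0.32  0.06]
delta mm [-0.1 -1.4 -0.7] rot [ 0.01 -0.01 -0.01] rows 1.0
```

Emit:
send_rows(deltas="0.25 0 0 0 0 0 0; 0.3 0 0 0 0 0 0; 0.4 0 0 0 0 0 0; 0.6 0 0 0 0 0 0; 0.8 0 0 0 0 0 0; 1 0 0 0 0 0 0; 1 0 0 0 0 0 0; 1 0 0 0 0 0 0", squeeze=20)

```text
time_s: 18.2
position: [0.4357, 0.2397, 0.1342]
tool_rot: [0.998, 0.07, 0.0, 0.0]
contact_force: [0.3, -0.4, -0.4]
width: 0.0854
```

```bash
 python3 look.py wrist:w18 | cut -c1-10|head -1;python3 go.py  .4355 .241 .135 8
```

```text
wrist 18.2
t 18.25 pos [0.4357 0.2396 0.1342] yaw 7.98 tilt 0.00 w 0.0853 F [ 0.2 -0.1  0.3] T [ 0.01 -0.04  0.08]
delta mm [-0.  -1.4 -0.8] rot [ 0.   -0.   -0.02] rows 1.0
```

View pics/w18.png

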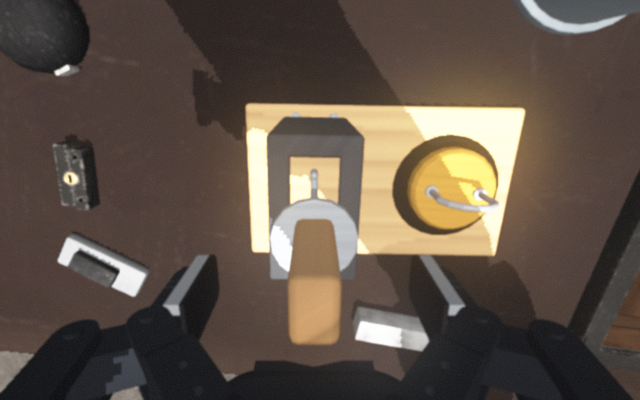

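Hook hangs free and upright in the fork. Rising clear now.

Emit:
send_rows(deltas="1 0 0 -15 0 0 0; 1 0 0 -40 0 0 0; 1 0 0 -75 0 0 0; 1 0 0 -115 0 0 0; 1 0 0 -155 0 0 0; 1 0 0 -190 0 0 0; 1 0 0 -200 0 0 0; 1 0 0 -200 0 0 0")

```text
time_s: 18.92
position: [0.4366, 0.2405, 0.337]
tool_rot: [0.998, 0.07, 0.002, -0.001]
contact_force: [0.5, -0.4, -0.6]
width: 0.0856
```

Emit:
send_rows(deltas="1 40 30 0 0 0 0; 1 80 60 0 0 0 0; 1 120 100 0 0 0 0; 1 150 130 0 0 0 0; 1 180 160 0 0 0 0; 1 180 180 0 0 0 0; 1 180 180 0 0 0 0; 1 180 180 0 0 0 0")

```text
time_s: 19.58
position: [0.6405, 0.0823, 0.3308]
tool_rot: [0.998, 0.067, -0.002, 0.0]
contact_force: [-0.2, 1.8, -0.5]
width: 0.0852
```

```bash
 python3 look.py wrist:w19 top:t19 scene:s19 | cut -c1-10|head -1;python3 go.py  .4355 .241 .135 8; python3 - <<'E'
from geo import *
crop('t19',325,125,475,285,5,'t19a');crop('w19',150,150,400,350,3,'w19a')
E
```

```text
wrist 19.5
t 19.73 pos [0.6382 0.0877 0.3332] yaw 8.09 tilt 0.09 w 0.0850 F [0.5 0.5 0.7] T [-0.01 -0.    0.01]
delta mm [-178.8 -180.2  198.6] rot [-0.03  0.08  0.09] rows 8.0
```

View pics/w19.png

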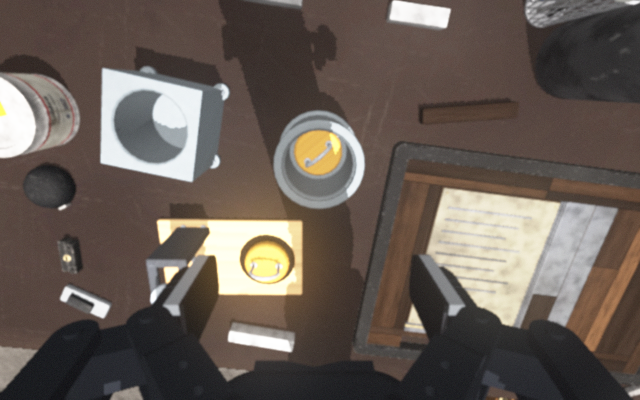

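View pics/t19a.png

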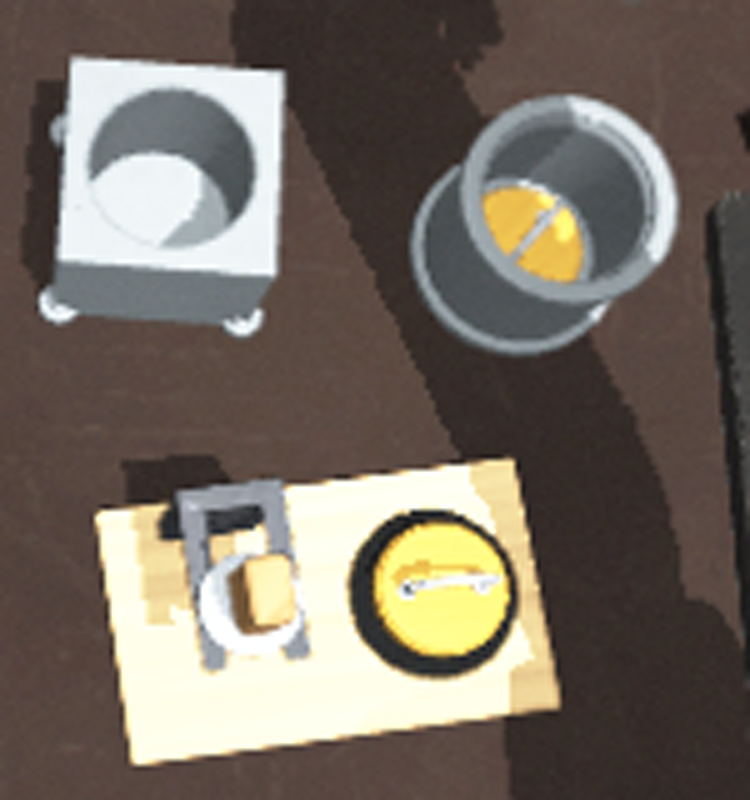

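```bash
python3 - <<'E'
from geo import *
t=lambda *a:[(325+x/5-.4,125+y/5-.4) for x,y in a]
print('plug',plane('t19',t((442,590)),.028).round(4),'pad',plane('t19',t((433,593)),.012).round(4))
print('handle',plane('t19',t((271,592)),.176).round(4))
E
python3 -c "
from workcell import env
print(env.sign_off())"
```

```text
plug [[0.4478 0.1311 0.028 ]] pad [[0.4479 0.1317 0.012 ]]
handle [[0.4328 0.2406 0.176 ]]
the job is handed in; nothing more can be done
None
```

The job is done and handed in at about 19.7 s, well under the 54 s limit. I hooked the brass plug out of the square grey housing and stood it on the rubber pad. I then unhooked it and hung the hook back in its fork, with the hook's J pointing along the stand's +x.

- **Plug on the pad:** in the last top picture it stands upright, about 1 mm from the pad's centre.
- **Hook in the fork:** its collar rests on the fork arms with the handle within about 3 mm of where it started. The fork took the hook at about 3 N.
- **Housings:** the square bore is empty, and the round housing's plug still looks as it was.
- **Forces:** the highest wrist force I read was about 7 N, while the jaws were closing on the handle. The gripper never came near the plug.
- **Checks:** the arm ended clear of everything, and no check failed. Position readings from different views disagreed by up to about 3 mm.

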